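# Hang the rivet setter on the spring balancer

### The job

Slide the rivet setter (the small upright head with a wire bail on top) back until its foot is flush against the stop rail of the spring balancer. Then push the sprung hook down by the thumb plate above it, move it along its rail until the hook is under the bail, and let it up slowly, never letting it fly back, so that it lifts the setter off the bench. Leave the setter hanging still and upright on the hook at the top of its travel, and do not tip it over or disturb the other things.

Things in the scene. Friction and masses are not known exactly. Their poses are not given: they have to be found in the camera images.
- setter_mid (a point): Rivet setter (about 0.35 kg, loose): dark steel foot 64 x 64 mm, 22 mm high; round grey body 54 mm across; black cap 50 mm across, top 78 mm up; wire bail over it, 135 mm high overall. Point on the axis of the body, 39 mm above the underside; x, y square to the foot. It starts 40 to 80 mm in front of its place at the stop rail, turned up to 0.25 rad to it.
- setter: The rivet setter as a whole; origin at the middle of its foot's underside, axes as setter_mid. On the robot's side (-x) an aluminium toe plate, as wide as the foot and 6 mm thick, ends in an upturned lip 20 mm high whose outer face is 72 mm from the origin: the place to push it, in front of the bail.
- bail (a point): Middle of the bail's top, on the centre line of its 6 mm wire, 132 mm above the setter's underside. The bail is an arch in the setter's x-z plane; the hook passes along y through its window, which is 55 mm wide low down, narrows to the top, and at the middle is open from the cap (78 mm up) to the wire (129 mm up).
- stop (a point): Stop rail: fixed aluminium bar on the bench, 462 mm long, 20 mm high; point at the middle of its front face, 10 mm up. x points away from the robot, square to the face; y along it (left); z up. The hook travels in a plane parallel to the face and 33 mm in front of it, above the bail when the foot (32 mm from centre to side) is against the rail.
- stand: Balancer stand, fixed on the bench: the stop rail in front and, 99 mm behind its face and 98 mm up, the round rail of the hook's trolley between two end posts 120 mm high, 450 mm apart. Origin on the bench under the middle of the hook's travel, axes as stop.
- trolley (a joint): Trolley that carries the hook along its rail, m: grows along y of stop (left), -0.21 to 0.21, 0 at the middle; starts near the right end. Slides easily (under 1 N) and stays where it is left.
- hook (a joint): How far the hook is pulled down, m: 0 at the top, where its spring holds it, to 0.13. The spring lifts with about 5.5 N at the top and 9 N at the bottom, enough to lift the setter to the top; let go, the hook flies up.
- throat (a point): Where the bail's wire sits in the hook, 11 mm above the underside of the hook (wire 8 mm thick); 203 mm above the bench with the hook at the top. The hook is a J in the y-z plane, tip on the +y (left) side: the tip ends 20 mm to +y and 15 mm above this point, the shank is 12 mm to -y. Axes as stop.
- plate (a point): Thumb plate straight above the hook, 65 mm above throat: square aluminium dish 62 mm wide, 56 mm inside, rim 8 mm high. Point at the middle of its floor, 268 mm above the bench with the hook at the top. A fingertip pressing down in the dish takes the hook down and can carry it along. Its arm runs back (+x) below the plate.
- spool: Bystander, spool of white thread with black ends, 42 mm across, 56 mm high, by the right end of the stand; not to be disturbed. Origin at the middle of its underside.
- cork: Bystander, cork stub, 40 mm across, 36 mm high, in front of the stand; not to be disturbed. Origin at the middle of its underside.
- glue_pen: Bystander, glue pen lying down, 88 x 17 x 17 mm, in front of the stand at the right; not to be disturbed. Origin at the middle of its underside.
- felt_roll: Bystander, standing roll of beige felt, 54 mm across, 71 mm high, at the left; not to be disturbed. Origin at the middle of its underside.
- tin: Bystander, round tin, 69 mm across, 29 mm high, at the left; not to be disturbed. Origin at the middle of its underside.
- dark_block: Bystander, dark wooden block 70 x 90 x 62 mm, at the right; not to be disturbed. Origin at the middle of its underside.

How it is judged:
By the outcome, as a careful person would: the job done as asked, in the order asked, and still so for the second after the job is handed in, with the robot touching nothing.
It also fails if it takes over 64 s, if anything falls off the work surface, if the arm or the gripper's body presses on something with over 40 N, if the wrist force passes 120 N, or if a joint passes its speed limit or range.

### The arm

A 6-joint arm with a two-finger parallel gripper is mounted at the origin on a cart in front of the work surface, level with it; the furniture and walls round the work are solid. World frame = base frame: x ahead of the robot, y to its left, z up, the work surface at z = 0. Lengths are in mm, angles in rad, forces in N, time in s.
With the tool pointing down it reaches from about 350 to 1000 mm from the base axis. Payload 7.1 kg.
Tool frame: the origin (TCP) lies midway between the tips of the shut fingers; the grasp point (between the pads) lies 19 mm behind it; z points along the fingers, y is the line along which they close (so a half turn about z gives the same grasp; the last joint's range is limited). The gripper opens to 85 mm and grips with 20 to 120 N. Pads are 22 mm wide; open, the fingers measure 114 mm over their backs; the gripper's body (76 mm by 85 mm) begins 54 mm behind the grasp point. The pads swing forward as they close: fully open they stand 13 mm farther back than shut.
Start: joints at [1.131, 0.423, 1.63, -0, 1.089, -0.019], TCP at [255.274, 570.473, 197.819] pointing down, gripper open.
Joint ranges: [-3, 3], [-0.9, 2.11], [0.09, 2.58], [-1.31, 4.45], [0.11, 2.69], [-2.54, 2.54]. Speed limits (rad/s): [2.39, 2.39, 3.01, 3.14, 3.14, 3.14].

### API

Orientations are given as a unit quaternion [x, y, z, w].
In Python, from cell import ctrl gives the robot as it stands.
- The arm moves only by the shell command python3 -m handwheel 'ROWS' [FORCE]. ROWS is a JSON object of lists of equal length, an entry for each row: "jaw": the closure in counts, from 0 (fully open) to 255 (shut); "slide": the shift along the tool's x, y, z in cm, a list of three; "twist": the turn about the tool's z in rad. In form: {"jaw": [jaw, ...], "slide": [[dx, dy, dz], ...], "twist": [twist, ...]}. A call has 1 to 20 rows; each row shifts and turns the commanded pose from where the row before left it, along the tool's axes as they then stand; what a row does not reach is not made up. A row lasts 1/12 s, in which the tool goes at most 41.7 mm and 7.16 degrees, less where a joint would pass 70% of its speed; a pose out of reach is approached as far as the arm can. A call is refused whole if a number of a shift passes 4.17 or a number of a turn 0.125, either way. A call with a gripper value outside its range is refused whole. The fingers move at their own pace and stop on an object; FORCE is the grip in N (left out, the last holds). Time passes only in rows, so rows that do not move let the fingers close. It gives the time, the measured TCP pose, the force, the opening and the grip force at its end, in the units of the state.
- ctrl.get_state(): the state, without advancing time (a new reading comes with each control period).
- ctrl.get_image(name): name is "scene" or "top" or "wrist"; returns a dict with "img" (420x560x3 uint8, red, green, blue), "range_z" (420x560 float32, mm along the optical axis (not along the pixel's ray), 0 where there is no reading), "fovy" (degrees; the focal length in pixels is half the picture's height over the tangent of half this angle, whatever the lens; pixels are square), "cx", "cy" (the principal point, pixels), "R" (3x3) and "t" (3): a world point X has camera coordinates R X + t. Camera axes: x right, y down, z forward; pixel columns grow to the right and rows downward; lengths in mm; the calibration is good to about 2 mm. The wrist camera is an equidistant fisheye: a pixel r from the principal point sees the ray r / f radians off the axis. A picture is of the moment at which its call begins.
- ctrl.hand_in(): hands the job in; it is judged then, once.
The state is a dict: "time": time; "joints": joint angles; "joint_vel": joint speeds; "joint_efforts": joint torques, N m; "eef_pos": TCP position; "orientation": TCP orientation; "wrist_force": force on the tool from outside, world axes, zero at the start; "ft_torque": the same for the moment, N m; "width": finger opening in mm; "grip_force": force on a finger pad.
Only numpy, scipy, OpenCV 4.12 (cv2) and the standard library are available. Lean on these libraries where they do the work, as an engineer would, in place of code of your own. Each camera call takes 0.05 s, during which the arm holds its last target. There are 200 camera calls.

## Working session

There is one attempt and no reset: what is moved stays moved. The work goes in short steps, Python scripts to look and compute and a shell command to move; the robot and the scene stay as the last step left them, time stands still between calls to the robot, and variables do not carry over. Pictures are saved under pics/ and viewed, at most 12 in all, crops included, and the job is handed in when it is done.

```bash
mkdir -p pics; ls; cat > h.py <<'E'
import numpy as np,cv2
from cell import ctrl
def grab(n,save=None):
    d=ctrl.get_image(n)
    np.savez(f'{n}.npz',**d)
    if save: cv2.imwrite(f'pics/{save}.png',cv2.cvtColor(d['img'],cv2.COLOR_RGB2BGR))
    return d
def load(n): return dict(np.load(f'{n}.npz'))
def cloud(d):
    h,w=d['range_z'].shape; f=h/2/np.tan(np.radians(float(d['fovy'])/2))
    v,u=np.mgrid[:h,:w]; z=d['range_z']
    c=np.stack([(u-d['cx'])/f*z,(v-d['cy'])/f*z,z],-1)
    return (c-d['t'])@d['R']   # R^T (c-t)
def proj(d,X):
    f=420/2/np.tan(np.radians(float(d['fovy'])/2)); c=d['R']@np.array(X)+d['t']
    return c[0]/c[2]*f+d['cx'],c[1]/c[2]*f+d['cy']
E
python3 - <<'E'
from h import *
a=grab('scene');b=grab('top')
im=np.hstack([a['img'],b['img']])
for n,d in(('s',a),('t',b)): cv2.imwrite(f'pics/{n}1.png',cv2.resize(cv2.cvtColor(d['img'],cv2.COLOR_RGB2BGR),(800,600),interpolation=cv2.INTER_CUBIC))
for d in(a,b): print(d['fovy'],-d['R'].T@d['t'],d['R'][2])
s=ctrl.get_state();print(s['time'],s['orientation'],s['wrist_force'])
from scipy.spatial.transform import Rotation as R
print(R.from_quat(s['orientation']).as_matrix())
E
```

```text
pics
51.09674789054341 [ -27.27362716 -376.77685644 1064.16208458] [ 0.50201293  0.4072375  -0.76298141]
50.777510365672434 [ 436.96513165  105.7261224  1569.57489299] [ 0.08691013  0.00257931 -0.99621282]
0.1 [ 2.08826274e-01  9.77952505e-01 -6.78392232e-04 -1.58449940e-04] [-0.12051852  0.11718037 -0.4008889 ]
[[-9.12783124e-01  4.08444140e-01 -5.93245276e-04]
 [ 4.08444570e-01  9.12782254e-01 -1.26069374e-03]
 [ 2.65807881e-05 -1.39304779e-03 -9.99999029e-01]]
```

View pics/s1.png

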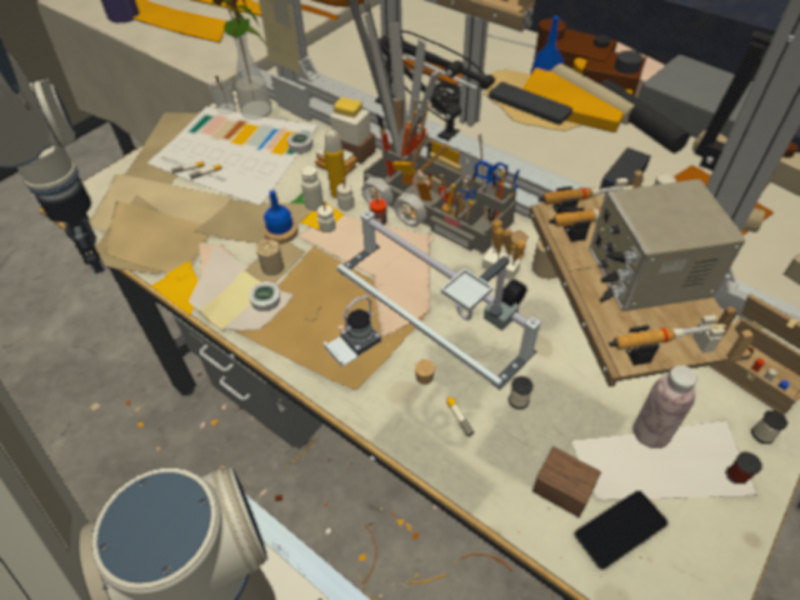

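View pics/t1.png

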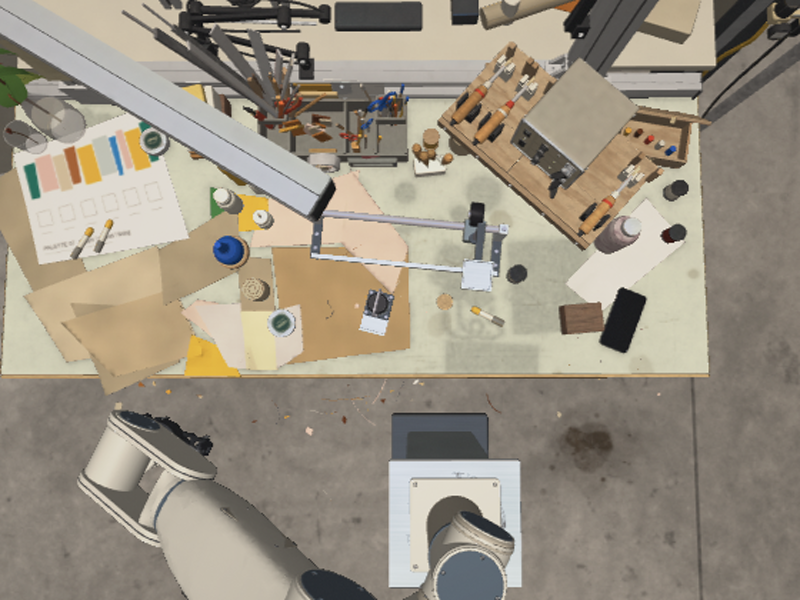

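The scene view shows the setter (358,325) in front of the stop rail (340,267)-(500,380), with the plate at (467,288). In the top view the setter is at (377,303), the rail runs (312,255)-(465,270), and the plate is at (478,275).

```bash
python3 - <<'E'
from h import *
d=load('top');P=cloud(d)
x0,y0,x1,y1=205,135,365,245
c=d['img'][y0:y1,x0:x1]
cv2.imwrite('pics/t2.png',cv2.cvtColor(cv2.resize(c,None,fx=5,fy=5,interpolation=cv2.INTER_CUBIC),cv2.COLOR_RGB2BGR))
Z=P[...,2]
m=np.zeros_like(Z,bool);m[y0:y1,x0:x1]=1
def q(a,b,c4):
    xa,ya,xb,yb=c4;k=np.zeros_like(m);k[ya:yb,xa:xb]=1
    return P[k&(Z>a)&(Z<b)]
r=q(14,27,(215,170,330,195));print('rail',len(r)); 
vx,vy,x,y=cv2.fitLine(r[:,:2].astype(np.float32),cv2.DIST_HUBER,0,.01,.01).ravel();print(vx,vy,x,y,r[:,1].min(),r[:,1].max(),np.median(r[:,2]))
pl=q(255,290,(310,170,360,210));print('plate',len(pl),pl.mean(0),pl.min(0),pl.max(0),cv2.minAreaRect(pl[:,:2].astype(np.float32)))
cp=q(70,84,(245,195,285,225));print('cap',len(cp),cp.mean(0),cp.min(0),cp.max(0))
tp=q(3,26,(245,195,285,240));print('foot+toe',len(tp),cv2.minAreaRect(tp[:,:2].astype(np.float32)),tp.min(0),tp.max(0))
lp=q(14,26,(245,218,285,240));print('lip',len(lp),lp.mean(0),cv2.minAreaRect(lp[:,:2].astype(np.float32)))
bl=q(100,145,(245,195,285,235));print('bail',len(bl),bl.mean(0) if len(bl) else 0)
for n,bx in dict(cork=(300,200,325,220),pen=(325,210,358,232),spool=(350,183,372,200)).items():
    k=q(8,75,bx);print(n,len(k),k.mean(0),k.min(0),k.max(0))
E
```

```text
rail 389
0.09795307 0.99519104 632.23553 162.06998 -22.21021413557078 352.9647322455079 20.519171620714676
plate 517 [580.82507008 -32.82478632 269.80314909] [542.03004186 -65.428376   258.27515665] [ 6.42256026e+02 -1.75452651e-01  2.84273022e+02] ((592.8624877929688, -33.56193923950195), (62.57774353027344, 99.7422866821289), 85.0409164428711)
cap 134 [528.21087905 182.66488409  78.04462501] [501.58856408 159.19966603  70.11852756] [555.76912679 206.74540469  83.98786649]
foot+toe 1083 ((515.4124755859375, 184.96676635742188), (138.66836547851562, 156.066650390625), 89.99781036376953) [437.3764603  115.62959459   3.01085365] [593.44721083 254.298076    25.93091929]
lip 74 [483.1215405  185.09381791  20.84491175] ((474.9364013671875, 173.04470825195312), (114.6368179321289, 72.0801010131836), 87.45713806152344)
bail 36 [528.51920474 183.73059521 127.41235515]
cork 120 [536.18083792  21.40757439  32.91236799] [511.03544383 -25.91607983   8.20433289] [574.8393909   52.21223345  44.74256054]
pen 128 [498.6673464  -84.60233262  15.79538901] [ 465.18455634 -141.2422669     8.13474261] [535.69361519 -28.68649342  25.24433007]
spool 145 [ 601.67268624 -153.039969     49.98111136] [ 578.21949304 -189.39241563    8.05102448] [ 635.22930869 -129.17747658   63.60721964]
```

View pics/t2.png

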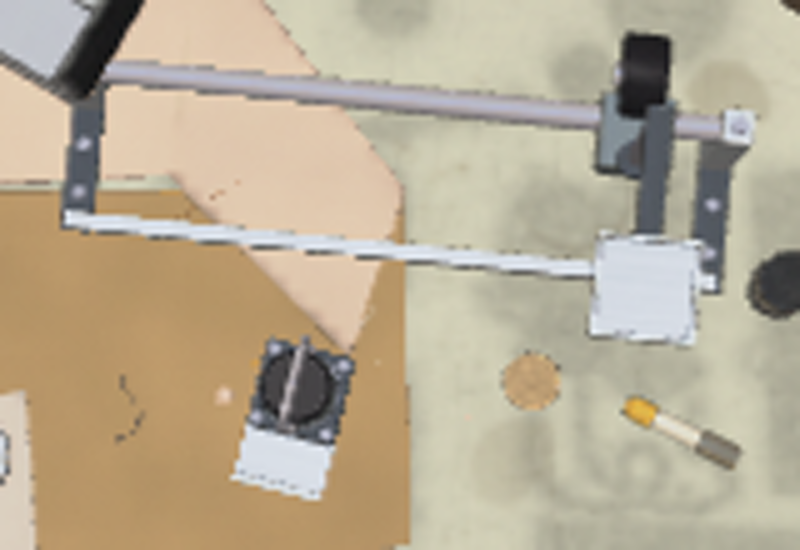

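```bash
cat >> h.py <<'E'
def ray(d,u,v,z):
    f=420/2/np.tan(np.radians(float(d['fovy'])/2))
    C=-d['R'].T@d['t']; r=d['R'].T@np.array([(u-d['cx'])/f,(v-d['cy'])/f,1]); return C+r*(z-C[2])/r[2]
E
python3 - <<'E'
from h import *
d=load('top')
q=lambda u,v,z:ray(d,(u+.5)/5-.5+205,(v+.5)/5-.5+135,z).round(1)
A=np.array
for n,z,pts in[('foot',22,[(272,340),(355,360),(338,442),(249,424)]),('lip',20,[(232,478),(320,499)]),('cap',78,[(295,388)]),('bailtop',132,[(296,383)]),('bailfeet',78,[(307,338),(285,427)]),
 ('plate',276,[(598,236),(700,243),(694,344),(589,334)]),('railtop front edge',20,[(64,226),(592,276)]),('railtop back',20,[(64,212),(592,262)]),('rod',98,[(110,72),(720,127)]),
 ('cork',36,[(531,381)]),('pen',17,[(628,407),(738,457)]),('spool',56,[(782,284)])]:
    P=A([q(u,v,z) for u,v in pts]);print(n,P[:,:2].tolist(),'mean',P.mean(0)[:2].round(1), 'ang',[round(float(np.arctan2(*(P[i+1]-P[i])[:2][::-1])),3) for i in range(len(P)-1)])
E
```

```text
foot [[564.7, 203.3], [550.6, 145.0], [493.1, 156.8], [505.8, 219.1]] mean [528.6 181. ] ang [-1.808, 2.939, 1.37]
lip [[468.1, 231.0], [453.4, 169.4]] mean [460.8 200.2] ang [-1.805]
cap [[527.6, 184.1]] mean [527.6 184.1] ang []
bailtop [[527.6, 180.6]] mean [527.6 180.6] ang []
bailfeet [[561.5, 176.1], [501.3, 190.7]] mean [531.4 183.4] ang [2.904]
plate [[605.0, -4.5], [600.7, -64.5], [541.1, -60.2], [547.1, 1.3]] mean [573.5 -32. ] ang [-1.642, 3.07, 1.474]
railtop front edge [[645.9, 350.7], [609.8, -21.8]] mean [627.8 164.4] ang [-1.667]
railtop back [[655.9, 350.8], [619.8, -21.9]] mean [637.8 164.5] ang [-1.667]
rod [[740.1, 308.6], [701.9, -102.4]] mean [721.  103.1] ang [-1.663]
cork [[534.8, 22.4]] mean [534.8  22.4] ang []
pen [[517.6, -46.6], [482.5, -123.3]] mean [500. -85.] ang [-2.0]
spool [[600.1, -149.5]] mean [ 600.1 -149.5] ang []
```

```bash
python3 -m handwheel '{"jaw":[140,140,140,140,140,140,140,140,140,140,140,140,140,140,140,140,140],"slide":[[0,0,0],[0,0,0],[-1.75,-2.22,0],[-1.75,-2.22,0],[-1.75,-2.22,0],[-1.75,-2.22,0],[-1.75,-2.22,0],[-1.75,-2.22,0],[-1.75,-2.22,0],[-1.75,-2.22,0],[-1.75,-2.22,0],[-1.75,-2.22,0],[-1.75,-2.22,0],[-1.75,-2.22,0],[-1.75,-2.22,0],[-1.75,-2.22,0],[0,0,0]],"twist":[-0.0915,-0.0915,0,0,0,0,0,0,0,0,0,0,0,0,0,0,0]}'
python3 - <<'E'
from h import *
from scipy.spatial.transform import Rotation as R
s=ctrl.get_state();M=R.from_quat(s['orientation']).as_matrix();print(s['eef_pos'],M.round(3),s['width'],s['time'],s['joints'])
d=grab('wrist','w1');C=-d['R'].T@d['t'];print('cam in tool',M.T@(C-s['eef_pos']),d['fovy'])
E
```

```text
time: 1.52
eef_pos: [421.3, 207.3, 197.6]
orientation: [0.12, 0.993, -0.001, 0.0]
wrist_force: [0.1, 0.4, -0.6]
width: 38.2
grip_force: 0.0
[421.25113068 207.31750949 197.64402571] [[-0.971  0.238  0.   ]
 [ 0.238  0.971 -0.001]
 [-0.    -0.001 -1.   ]] 38.20652538321705 1.5167 [ 4.32842182e-01  1.93847480e-01  1.96315409e+00 -1.42327935e-03
  9.85135072e-01 -8.96506191e-01]
cam in tool [  66.84518356   -0.80759304 -175.48123367] 65.70646984690485
```

View pics/w1.png

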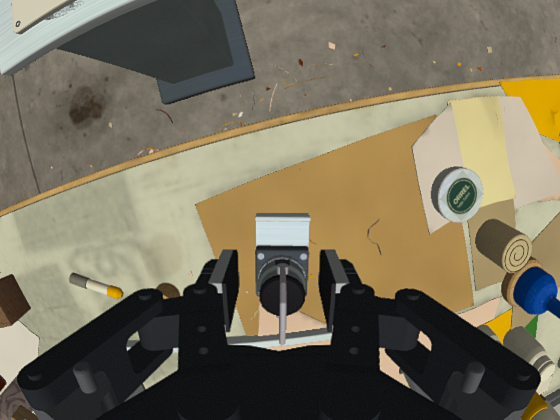

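```bash
python3 -m handwheel '{"jaw":[140,140,140,140,140,140,140,140,140,140,140,140,140,140,140,140,140,140,140],"slide":[[0,0,2.6],[0,0,2.6],[0,0,2.6],[0,0,2.6],[0,0,2.6],[0,0,2.6],[0,0,2.3],[0,0,1.0],[0,0,0.4],[0,0,0],[-0.5,0,0],[-0.5,0,0],[-0.5,0,0],[-0.5,0,0],[-0.2,0,0],[-0.2,0,0],[-0.2,0,0],[-0.2,0,0],[0,0,0]],"twist":[0,0,0,0,0,0,0,0,0,0,0,0,0,0,0,0,0,0,0]}'
python3 - <<'E'
from h import *
d=grab('scene');u0,v0=190,150
cv2.imwrite('pics/s2.png',cv2.cvtColor(cv2.resize(d['img'][v0:v0+120,u0:u0+160],None,fx=5,fy=5,interpolation=cv2.INTER_CUBIC),cv2.COLOR_RGB2BGR))
E
```

```text
time: 3.15
eef_pos: [447.7, 204.0, 4.8]
orientation: [0.119, 0.993, 0.0, 0.0]
wrist_force: [-0.2, 0.1, 0.5]
width: 38.7
grip_force: 0.0
```

View pics/s2.png

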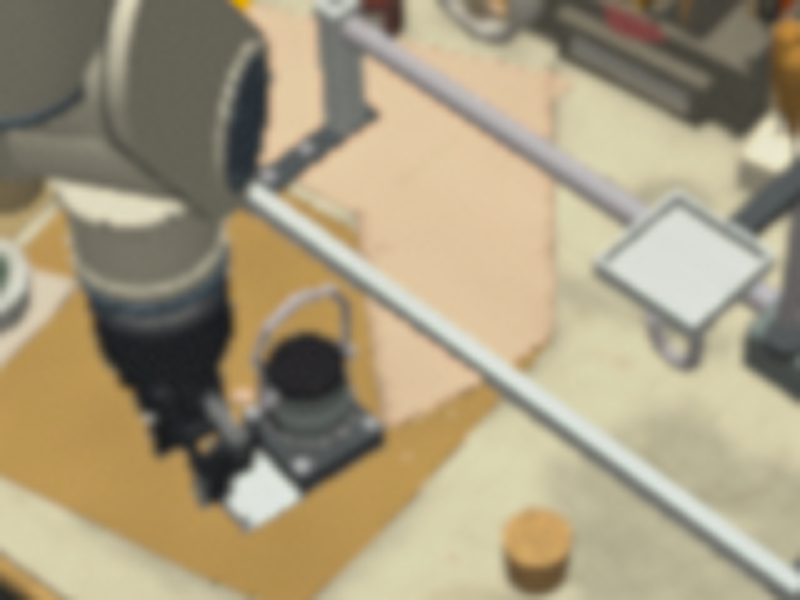

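The gripper's fingers stand at the lip (crop 215,490), with the bail well clear of the gripper body, so I start the push and turn.

```bash
python3 -m handwheel '{"jaw":[140,140,140,140,140,140,140,140,140,140,140,140,140,140,140,140,140,140,140,140],"slide":[[-0.15,0,0],[-0.2,0,0],[-0.25,0,0],[-0.3,0,0],[-0.3,0,0],[-0.3,0,0],[-0.3,0,0],[-0.3,0,0],[-0.3,0,0],[-0.3,0,0],[-0.3,0,0],[-0.3,0,0],[-0.3,0,0],[-0.3,0,0],[-0.3,0,0],[-0.3,0,0],[-0.3,0,0],[-0.3,0,0],[-0.2,0,0],[-0.1,0,0]],"twist":[0,0,-0.008,-0.008,-0.008,-0.008,-0.008,-0.008,-0.008,-0.008,-0.008,-0.008,-0.008,-0.008,-0.008,-0.008,-0.008,-0.007,-0.007,0]}'
python3 - <<'E'
from h import *
d=grab('scene');u0,v0=190,150
a=cv2.resize(d['img'][v0:v0+120,u0:u0+120],None,fx=4.5,fy=4.5,interpolation=cv2.INTER_CUBIC)
cv2.imwrite('pics/s3.png',cv2.cvtColor(a,cv2.COLOR_RGB2BGR))
E
```

```text
time: 4.87
eef_pos: [500.7, 194.5, 4.8]
orientation: [0.052, 0.999, -0.0, -0.0]
wrist_force: [-3.2, -0.2, 2.3]
width: 38.6
grip_force: 0.8
```

View pics/s3.png

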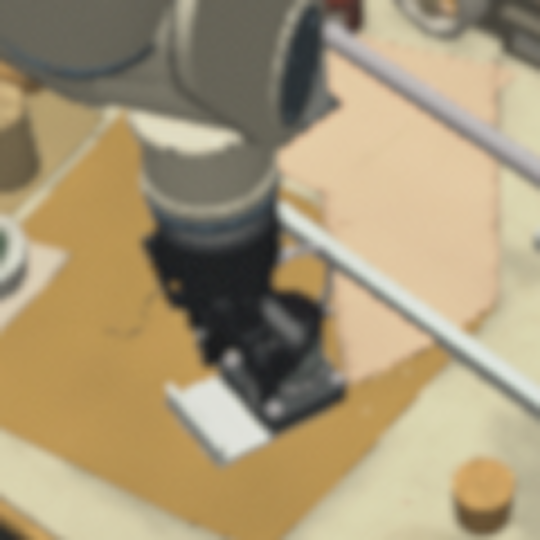

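```bash
python3 - <<'E'
from h import *
o=dict(np.load('scene.npz'));P=cloud(o)
a=grab('wrist');b=o['img'][150:270,190:310]
w=a['img'][150:420,130:430]
s=cv2.resize(b,(450,450),interpolation=cv2.INTER_CUBIC)
im=np.hstack([cv2.resize(w,None,fx=1.1,fy=1.1),np.zeros((297,10,3),np.uint8)])
cv2.imwrite('pics/w2.png',cv2.cvtColor(cv2.resize(w,None,fx=2,fy=2),cv2.COLOR_RGB2BGR))
# setter points seen in scene view: crop px /4.5
for n,u,v,z in[('foot right corner',345,395,22),('lip right',225,462,6),('lip left top',170,385,20),('foot front right',272,415,22)]:
    print(n,ray(o,u/4.5+190,v/4.5+150,z).round(1),P[int(v/4.5+150),int(u/4.5+190)].round(1))
E
```

```text
foot right corner [543.5 139.2  22. ] [548.5 146.1  14.9]
lip right [463.8 175.5   6. ] [459.3 170.1  19.3]
lip left top [481.6 237.5  20. ] [474.9 232.4  34.1]
foot front right [502.5 167.   22. ] [497.4 163.5  31.7]
```

View pics/w2.png

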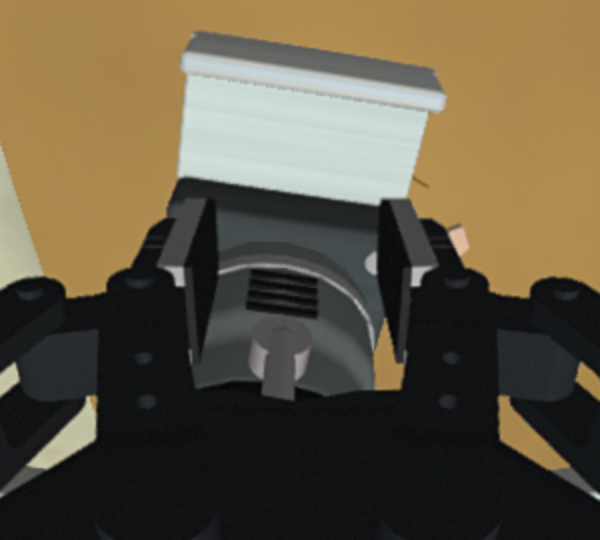

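The wrist view shows the half-open fingertips passed over the lip (lip at crop 310,75; fingers beside the body at 195,270 and 410,270), so half-open tips ride higher than assumed. Back off and shut the fingers.

```bash
python3 -m handwheel '{"jaw":[140,140,140,140,140,140,140,140,140,140,140,255,255,255,255,255,255,255],"slide":[[0.2,0,0],[0.4,0,0],[0,0,-0.6],[0,0,-0.6],[0.6,0,-0.6],[1.2,0,0],[1.4,0,0],[1.4,0,0],[1.4,0,0],[0.8,0,0],[0.2,0,0],[0,0,0],[0,0,0],[0,0,0],[0,0,0],[0,0,0.6],[0,0,0.6],[0,0,0.5]],"twist":[0,0,0,0,0,0,0,0,0,0,0,0.0,0,0,0,0,0,0]}'
python3 - <<'E'
from h import *
d=grab('top');P=cloud(d);Z=P[...,2]
a=grab('wrist')
c=d['img'][185:245,235:315]
w=a['img'][150:400,180:380]
im=np.hstack([cv2.resize(w,(400,500)),cv2.resize(c,(400,300))[:].repeat(1,0) if 0 else np.vstack([cv2.resize(c,(400,300),interpolation=cv2.INTER_CUBIC),np.zeros((200,400,3),np.uint8)])])
cv2.imwrite('pics/w3.png',cv2.cvtColor(im,cv2.COLOR_RGB2BGR))
E
```

```text
time: 6.47
eef_pos: [424.9, 202.3, 5.0]
orientation: [0.052, 0.999, -0.0, -0.0]
wrist_force: [-0.7, -0.1, -0.6]
width: 0.1
grip_force: 0.0
```

View pics/w3.png

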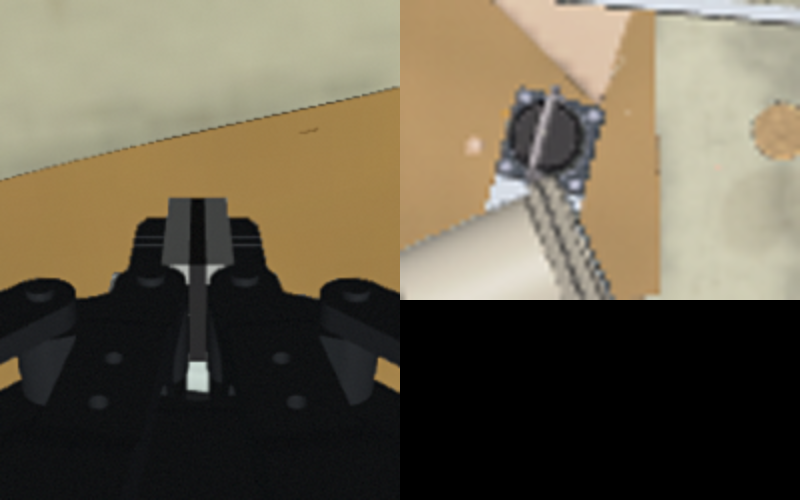

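```bash
python3 -m handwheel '{"jaw":[255,255,255,255,255,255,255,255,255,255,255,255,255,255,255,255,255,255,255,255],"slide":[[-0.5,0,0],[-0.5,0,0],[-0.4,0,0],[-0.2,0,0],[-0.2,0,0],[-0.2,0,0],[-0.2,0,0],[-0.2,0,0],[-0.2,0,0],[-0.2,0,0],[-0.2,0,0],[-0.2,0,0],[-0.2,0,0],[-0.2,0,0],[-0.2,0,0],[-0.2,0,0],[-0.2,0,0],[-0.2,0,0],[-0.2,0,0],[-0.2,0,0]],"twist":[-0.008,0,0,0,0,0,0,0,0,0,0,0,0,0,0,0,0,0,0,0]}'
python3 - <<'E'
from h import *
d=grab('scene');u0,v0=200,150
a=cv2.resize(d['img'][v0:v0+100,u0:u0+100],None,fx=6,fy=6,interpolation=cv2.INTER_CUBIC)
cv2.imwrite('pics/s4.png',cv2.cvtColor(a,cv2.COLOR_RGB2BGR))
E
```

```text
time: 8.23
eef_pos: [472.9, 197.8, 5.8]
orientation: [0.048, 0.999, -0.0, 0.0]
wrist_force: [-1.1, 0.2, 0.2]
width: -0.3
grip_force: 0.0
```

View pics/s4.png

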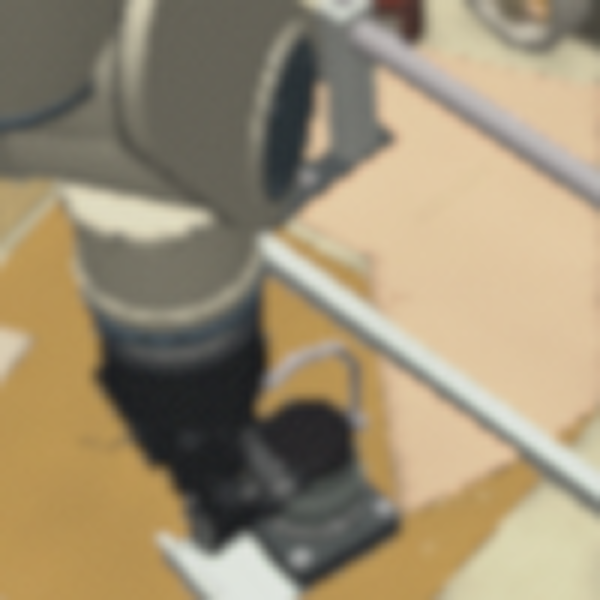

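```bash
python3 - <<'E'
from h import *
from scipy.spatial.transform import Rotation as R
s=ctrl.get_state();M=R.from_quat(s['orientation']).as_matrix()
d=grab('wrist')
f=210/np.tan(np.radians(float(d['fovy'])/2));v,u=np.mgrid[:420,:560]
dx,dy=u-d['cx'],v-d['cy'];r=np.hypot(dx,dy)+1e-9;th=r/f
z=d['range_z'];k=np.tan(th)*z/r
P=(np.stack([dx*k,dy*k,z],-1)-d['t'])@d['R']
print('bench z',np.median(P[20:200,100:450,2]),s['eef_pos'])
T=(P-s['eef_pos'])@M
for c in range(255,306,10): print(c,[tuple(T[rr,c].round(0)) for rr in range(235,300,10)])
o=load('scene');Q=cloud(o)
for n,(uu,vv) in dict(fingertip=(205,540),finger2=(215,500),lipL=(162,540),toe=(240,570),lip2=(180,565)).items():
    p,q=int(uu/6+200),int(vv/6+150);print(n,np.median(Q[q-1:q+2,p-1:p+2].reshape(-1,3),0).round(0))
E
```

```text
bench z -0.29842789835772493 [473.34233876 197.87562747   5.88979134]
255 [(np.float64(4.0), np.float64(-14.0), np.float64(2.0)), (np.float64(-2.0), np.float64(-14.0), np.float64(0.0)), (np.float64(-8.0), np.float64(-14.0), np.float64(-0.0)), (np.float64(7.0), np.float64(-11.0), np.float64(-47.0)), (np.float64(7.0), np.float64(-10.0), np.float64(-56.0)), (np.float64(14.0), np.float64(-9.0), np.float64(-77.0)), (np.float64(12.0), np.float64(-9.0), np.float64(-81.0))]
265 [(np.float64(4.0), np.float64(-9.0), np.float64(1.0)), (np.float64(-2.0), np.float64(-9.0), np.float64(1.0)), (np.float64(11.0), np.float64(-7.0), np.float64(-44.0)), (np.float64(11.0), np.float64(-6.0), np.float64(-55.0)), (np.float64(11.0), np.float64(-6.0), np.float64(-64.0)), (np.float64(13.0), np.float64(-5.0), np.float64(-75.0)), (np.float64(12.0), np.float64(-5.0), np.float64(-81.0))]
275 [(np.float64(4.0), np.float64(-3.0), np.float64(0.0)), (np.float64(-2.0), np.float64(-3.0), np.float64(0.0)), (np.float64(11.0), np.float64(-2.0), np.float64(-45.0)), (np.float64(12.0), np.float64(-2.0), np.float64(-56.0)), (n
[... 768 characters left out ...]
float64(-48.0)), (np.float64(11.0), np.float64(6.0), np.float64(-64.0)), (np.float64(14.0), np.float64(5.0), np.float64(-77.0)), (np.float64(12.0), np.float64(5.0), np.float64(-82.0))]
305 [(np.float64(9.0), np.float64(13.0), np.float64(-13.0)), (np.float64(-2.0), np.float64(15.0), np.float64(-0.0)), (np.float64(-8.0), np.float64(15.0), np.float64(-0.0)), (np.float64(7.0), np.float64(11.0), np.float64(-47.0)), (np.float64(7.0), np.float64(10.0), np.float64(-57.0)), (np.float64(14.0), np.float64(8.0), np.float64(-78.0)), (np.float64(67.0), np.float64(-1.0), np.float64(-175.0))]
fingertip [464. 194.  52.]
finger2 [464. 185.  95.]
lipL [468. 228.  19.]
toe [483. 192.   8.]
lip2 [464. 214.  20.]
```

```bash
python3 - <<'E'
from h import *
from scipy.spatial.transform import Rotation as R
s=ctrl.get_state();M=R.from_quat(s['orientation']).as_matrix()
d=load('wrist')
f=210/np.tan(np.radians(float(d['fovy'])/2));v,u=np.mgrid[:420,:560]
dx,dy=u-d['cx'],v-d['cy'];r=np.hypot(dx,dy)+1e-9
z=d['range_z'];k=np.tan(r/f)*z/r
P=(np.stack([dx*k,dy*k,z],-1)-d['t'])@d['R'];T=(P-s['eef_pos'])@M
for c in (262,270,276,284,290,298): print(c,[(rr,*T[rr,c].round(0).astype(int),d['img'][rr,c].mean().round().astype(int)) for rr in range(215,266,4)])
E
```

```text
262 [(215, np.int64(17), np.int64(-10), np.int64(-2), np.int64(81)), (219, np.int64(17), np.int64(-9), np.int64(-11), np.int64(82)), (223, np.int64(15), np.int64(-9), np.int64(-12), np.int64(181)), (227, np.int64(13), np.int64(-9), np.int64(-13), np.int64(194)), (231, np.int64(7), np.int64(-10), np.int64(0), np.int64(162)), (235, np.int64(4), np.int64(-10), np.int64(1), np.int64(198)), (239, np.int64(2), np.int64(-10), np.int64(0), np.int64(203)), (243, np.int64(-1), np.int64(-10), np.int64(1), np.int64(203)), (247, np.int64(-3), np.int64(-10), np.int64(-1), np.int64(203)), (251, np.int64(-6), np.int64(-10), np.int64(1), np.int64(207)), (255, np.int64(-8), np.int64(-10), np.int64(0), np.int64(205)), (259, np.int64(8), np.int64(-8), np.int64(-42), np.int64(40)), (263, np.int64(7), np.int64(-8), np.int64(-45), np.int64(29))]
270 [(215, np.int64(16), np.int64(-6), np.int64(0), np.int64(80)), (219, np.int64(16), np.int64(-5), np.int64(-8), np.int64(83)), (223, np.int64(16), np.int64(-5), np.int64(-14), np.int64(170)), (227, np.int64(14), np.int64(-5), np.int64(-14), np.int64(197)), (231,
[... 3159 characters left out ...]
80)), (223, np.int64(14), np.int64(10), np.int64(-7), np.int64(84)), (227, np.int64(13), np.int64(10), np.int64(-13), np.int64(153)), (231, np.int64(11), np.int64(10), np.int64(-13), np.int64(198)), (235, np.int64(9), np.int64(10), np.int64(-14), np.int64(180)), (239, np.int64(2), np.int64(10), np.int64(0), np.int64(198)), (243, np.int64(-1), np.int64(11), np.int64(1), np.int64(200)), (247, np.int64(-4), np.int64(11), np.int64(1), np.int64(205)), (251, np.int64(-6), np.int64(11), np.int64(0), np.int64(198)), (255, np.int64(-8), np.int64(11), np.int64(0), np.int64(200)), (259, np.int64(7), np.int64(8), np.int64(-40), np.int64(39)), (263, np.int64(7), np.int64(8), np.int64(-45), np.int64(16))]
```

The wrist depth shows the real fingertips end about 38 mm short of the reported TCP (tip z ≈ 44 while 5.9 is reported; the scene depth agrees). The lip's outer face is 16 mm on the robot's side of the TCP, so the setter has hardly moved. I'll back off, lower accordingly and check.

```bash
cat >> h.py <<'E'
def wristT():
    from scipy.spatial.transform import Rotation as R
    d=grab('wrist');s=ctrl.get_state();M=R.from_quat(s['orientation']).as_matrix()
    f=210/np.tan(np.radians(float(d['fovy'])/2));v,u=np.mgrid[:420,:560]
    dx,dy=u-d['cx'],v-d['cy'];r=np.hypot(dx,dy)+1e-9
    z=d['range_z'];k=np.tan(r/f)*z/r
    P=(np.stack([dx*k,dy*k,z],-1)-d['t'])@d['R'];return d,s,P,(P-s['eef_pos'])@M
E
python3 -m handwheel '{"jaw":[190,190,190,190,190,190,190,190,190,190,190,190,190],"slide":[[0.5,0,0],[1,0,0],[1.2,0,0],[1,0,0],[0.5,0,0],[0,0,0],[0,0,0.8],[0,0,0.8],[0,0,0.5],[0,0,0.4],[0,0,0.4],[0,0,0.3],[0,0,0]],"twist":[0,0,0,0,0,0,0,0,0,0,0,0,0]}'
python3 - <<'E'
from h import *
d,s,P,T=wristT()
for c in range(240,321,8): 
    print(c,[(rr,*T[rr,c].round(0).astype(int).tolist()) for rr in range(222,262,5)])
E
```

```text
time: 9.42
eef_pos: [430.6, 201.6, -26.9]
orientation: [0.048, 0.999, -0.0, -0.001]
wrist_force: [1.2, -0.4, -0.4]
width: 21.7
grip_force: 0.0
240 [(222, 20, -19, -26), (227, 18, -20, -25), (232, 17, -19, -31), (237, 15, -19, -31), (242, 12, -19, -30), (247, 10, -19, -32), (252, 12, -18, -42), (257, 11, -17, -47)]
248 [(222, 21, -16, -26), (227, 18, -16, -26), (232, 17, -15, -31), (237, 15, -15, -31), (242, 12, -15, -31), (247, 10, -15, -31), (252, 11, -14, -41), (257, 12, -14, -48)]
256 [(222, 21, -12, -26), (227, 20, -11, -31), (232, 17, -11, -31), (237, 14, -12, -30), (242, 12, -12, -31), (247, 67, -1, -175), (252, 6, -12, -29), (257, 4, -12, -30)]
264 [(222, 21, -8, -26), (227, 20, -8, -31), (232, 17, -8, -31), (237, 15, -8, -30), (242, 12, -8, -30), (247, 10, -8, -31), (252, 7, -8, -30), (257, 4, -8, -30)]
272 [(222, 22, -4, -30), (227, 20, -4, -31), (232, 17, -4, -31), (237, 15, -4, -30), (242, 12, -4, -31), (247, 9, -4, -30), (252, 7, -4, -30), (257, 4, -4, -30)]
280 [(222, 22, 0, -30), (227, 20, 0, -30), (232, 17, 0, -31), (237, 15, 0, -31), (242, 12, 0, -30), (247, 9, 0, -29), (252, 7, 0, -30), (257, 4, 0, -30)]
288 [(222, 22, 4, -30), (227, 19, 4, -30), (232, 17, 4, -30), (237, 15, 4, -31), (242, 12, 4, -29), (247, 9, 4, -29), (252, 7, 4, -30), (257, 4, 4, -29)]
296 [(222, 22, 7, -31), (227, 19, 7, -30), (232, 17, 7, -29), (237, 14, 8, -28), (242, 12, 8, -30), (247, 9, 8, -30), (252, 6, 8, -29), (257, 3, 8, -29)]
304 [(222, 22, 11, -29), (227, 19, 11, -30), (232, 17, 11, -31), (237, 14, 11, -29), (242, 12, 11, -30), (247, 9, 11, -29), (252, 11, 11, -41), (257, 11, 10, -46)]
312 [(222, 21, 15, -29), (227, 19, 15, -30), (232, 16, 15, -29), (237, 14, 15, -29), (242, 12, 15, -29), (247, 9, 15, -29), (252, 12, 14, -43), (257, 11, 14, -47)]
320 [(222, 22, 19, -30), (227, 19, 19, -30), (232, 16, 19, -29), (237, 14, 19, -28), (242, 11, 19, -27), (247, 9, 19, -30), (252, 6, 20, -28), (257, 3, 20, -28)]
```

```bash
python3 -m handwheel '{"jaw":[190,190,190,190,190,190,190,190,190,190,190,190,190,190,190,190,190,190,190,190],"slide":[[0,0,0.3],[-0.4,0,0],[-0.4,0,0],[-0.3,0,0],[-0.2,0,0],[-0.2,0,0],[-0.2,0,0],[-0.2,0,0],[-0.2,0,0],[-0.2,0,0],[-0.2,0,0],[-0.2,0,0],[-0.2,0,0],[-0.2,0,0],[-0.2,0,0],[-0.2,0,0],[-0.2,0,0],[-0.2,0,0],[-0.2,0,0],[0,0,0]],"twist":[0,0,0,0,0,0,0,0,0,0,0,0,0,0,0,0,0,0,0,0]}'
python3 - <<'E'
from h import *
d=grab('scene');u0,v0=200,150
a=cv2.resize(d['img'][v0:v0+100,u0:u0+100],None,fx=6,fy=6,interpolation=cv2.INTER_CUBIC)
cv2.imwrite('pics/s5.png',cv2.cvtColor(a,cv2.COLOR_RGB2BGR))
E
```

```text
time: 11.13
eef_pos: [472.4, 198.0, -29.1]
orientation: [0.048, 0.999, 0.0, 0.0]
wrist_force: [-0.8, -0.6, 0.1]
width: 21.5
grip_force: 0.3
```

View pics/s5.png

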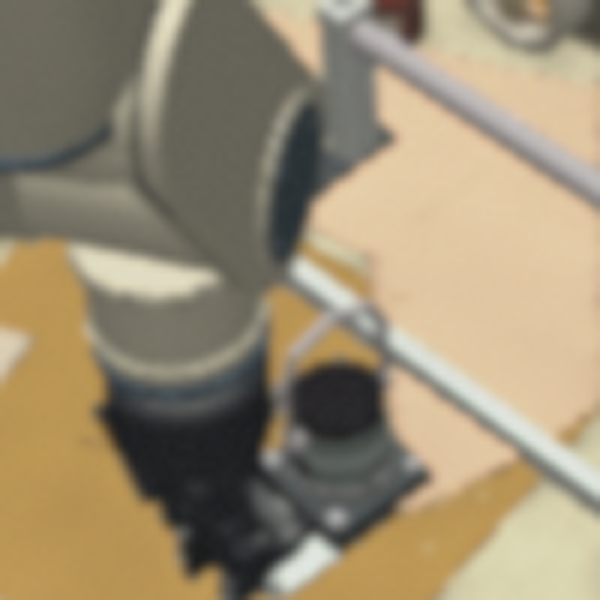

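The setter is moving now: fingers on the lip at (240,580), setter upright at (345,450). Continue.

```bash
python3 -m handwheel '{"jaw":[190,190,190,190,190,190,190,190,190,190,190,190,190,190,190,190,190,190,190,190],"slide":[[-0.2,0,0],[-0.2,0,0],[-0.2,0,0],[-0.2,0,0],[-0.2,0,0],[-0.2,0,0],[-0.2,0,0],[-0.2,0,0],[-0.2,0,0],[-0.2,0,0],[-0.2,0,0],[-0.2,0,0],[-0.2,0,0],[-0.2,0,0],[-0.2,0,0],[-0.2,0,0],[-0.2,0,0],[-0.2,0,0],[-0.1,0,0],[0,0,0]],"twist":[0,0,0,0,0,0,0,0,0,0,0,0,0,0,0,0,0,0,0,0]}'
```

```text
time: 12.85
eef_pos: [509.1, 194.5, -29.2]
orientation: [0.048, 0.999, 0.0, 0.0]
wrist_force: [-0.5, 0.0, -0.4]
width: 21.7
grip_force: 0.1
```

```bash
python3 -m handwheel '{"jaw":[190,190,190,190],"slide":[[-0.1,0,0],[-0.1,0,0],[-0.1,0,0],[0,0,0]],"twist":[0,0,0,0]}'
```

```text
time: 13.18
eef_pos: [511.7, 194.1, -29.2]
orientation: [0.048, 0.999, 0.0, 0.0]
wrist_force: [-1.4, 0.7, 0.6]
width: 22.0
grip_force: 0.7
```

```bash
python3 -m handwheel '{"jaw":[190,190,190],"slide":[[-0.1,0,0],[-0.1,0,0],[0,0,0]],"twist":[0,0,0]}'; python3 -m handwheel '{"jaw":[190,190],"slide":[[-0.1,0,0],[0,0,0]],"twist":[0,0]}';python3 -m handwheel '{"jaw":[190,190],"slide":[[-0.1,0,0],[0,0,0]],"twist":[0,0]}'
```

```text
time: 13.43
eef_pos: [513.8, 193.9, -29.2]
orientation: [0.048, 0.999, 0.0, 0.0]
wrist_force: [-1.6, 0.2, 0.8]
width: 21.6
grip_force: 0.6
time: 13.6
eef_pos: [513.8, 193.8, -29.3]
orientation: [0.048, 0.999, -0.0, -0.001]
wrist_force: [-4.3, 1.5, 2.5]
width: 21.7
grip_force: 2.2
time: 13.77
eef_pos: [513.7, 193.7, -29.3]
orientation: [0.048, 0.999, -0.0, -0.002]
wrist_force: [-7.5, 3.4, 4.8]
width: 21.9
grip_force: 3.9
```

```bash
python3 -m handwheel '{"jaw":[190,190,190,190,190,190,190,255,255,255,255,255,255,255,255,255,255,255,255,255],"slide":[[-0.05,0,0],[0,0,0],[0.2,0,0],[0.5,0,0],[1,0,0],[1.2,0,0],[1.2,0,-1],[0.5,0,-2.5],[0,0,-2.8],[0,0,-2.8],[0,0,-2.8],[0,0,-2.8],[0,0,-2.8],[0,0,-2.8],[0,0,-2.8],[0,-1,-2.8],[0,-2,-2.8],[0,-2.8,-2.2],[0,-2.8,-0.4],[0,-2.8,0]],"twist":[0,0,0,0,0,0,0,0,0,0,0,0,0,0,0,0,0,0,0,0]}'
python3 -m handwheel '{"jaw":[255,255,255,255,255,255],"slide":[[0,-2.8,0],[0,-2.8,0],[0,-2.8,0],[0,-1.5,0],[0,-0.5,0],[0,0,0]],"twist":[0,0,0,0,0,0]}'
python3 - <<'E'
from h import *
d=grab('top');s=grab('scene')
a=d['img'][150:230,225:385];b=s['img'][140:260,200:400]
im=np.vstack([cv2.resize(a,(600,300),interpolation=cv2.INTER_CUBIC),cv2.resize(b,(500,300),interpolation=cv2.INTER_CUBIC)[:, :500].copy() if 0 else np.hstack([cv2.resize(b,(500,300),interpolation=cv2.INTER_CUBIC),np.zeros((300,100,3),np.uint8)])])
cv2.imwrite('pics/c6.png',cv2.cvtColor(im,cv2.COLOR_RGB2BGR))
P=cloud(d)
e=np.array([.9954,-.0959]);n=np.array([.0959,.9954])
Q=np.stack([P[...,:2]@e,P[...,:2]@n,P[...,2]],-1)
k=(Q[...,2]>70)&(Q[...,2]<84)&(abs(Q[...,0]-576)<45)&(abs(Q[...,1]-235)<50);print('cap',k.sum(),Q[k].mean(0))
k=(Q[...,2]>115)&(Q[...,2]<140)&(abs(Q[...,0]-576)<45)&(abs(Q[...,1]-235)<50);print('bail',k.sum(),Q[k].mean(0) if k.any() else 0)
np.save('Q.npy',Q)
E
```

```text
time: 15.43
eef_pos: [459.3, 84.0, 285.6]
orientation: [0.047, 0.999, 0.0, 0.002]
wrist_force: [0.2, 0.5, 0.5]
width: 0.0
grip_force: 0.0
time: 15.93
eef_pos: [448.5, -19.5, 283.5]
orientation: [0.049, 0.999, -0.0, -0.0]
wrist_force: [0.9, 0.8, -0.0]
width: -0.4
grip_force: 0.0
cap 138 [575.94803774 245.16244439  78.17108329]
bail 32 [572.15691531 246.224103   127.73604969]
```

View pics/c6.png

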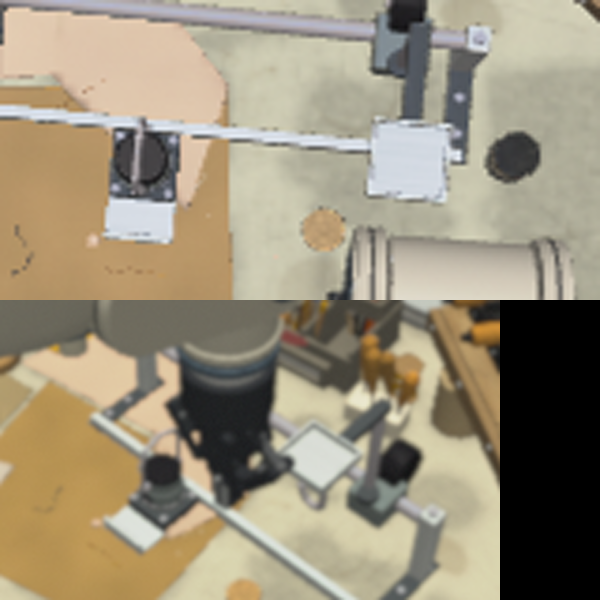

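The setter stands square against the rail (top crop: cap (140,158), lip (105,233)-(173,241), parallel to the rail). The plate is at (410,160), with the cork and spool untouched.

```bash
python3 - <<'E'
from h import *
d=load('top');e=np.array([.9954,-.0959]);n=np.array([.0959,.9954])
def q(u,v,z):
    p=ray(d,(u+.5)/3.75-.5+225,(v+.5)/3.75-.5+150,z)[:2];return p.round(1),(p@e).round(1),(p@n).round(1)
print('cap',q(140,158,78));print('bailtop mid',q(138.5,154,132),q(140,120,100),q(137,190,90))
for z,a in((276,[(372,120),(452,123),(445,200),(367,195)]),(22,[(181,130),(177,198),(110,195)]),(20,[(105,233),(173,241)])):
    for p in a: print(z,p,q(*p,z))
Q=np.load('Q.npy')
k=(Q[...,2]>262)&(Q[...,2]<280)&(abs(Q[...,0]-575)<36)&(abs(Q[...,1]-23)<45)
print('plate',k.sum(),np.median(Q[k],0),cv2.minAreaRect(Q[k][:,:2].astype(np.float32)))
d2,s,P,T=wristT()
W=P; W=np.stack([W[...,:2]@e,W[...,:2]@n,W[...,2]],-1)
k=(W[...,2]>258)&(W[...,2]<282)&(W[...,0]>530)&(W[...,0]<620)&(abs(W[...,1]-23)<60);print('wrist plate',k.sum(),np.median(W[k],0) if k.any() else 0)
print(s['eef_pos'],s['eef_pos'][:2]@e,s['eef_pos'][:2]@n)
E
```

```text
cap (array([597. , 189.9]), np.float64(576.0), np.float64(246.2))
bailtop mid (array([594.7, 188.1]), np.float64(573.9), np.float64(244.3)) (array([628.7, 188.7]), np.float64(607.7), np.float64(248.2)) (array([566.9, 191.8]), np.float64(545.9), np.float64(245.2))
276 (372, 120) (array([605.5,  -3.4]), np.float64(603.0), np.float64(54.7))
276 (452, 123) (array([603. , -66.2]), np.float64(606.6), np.float64(-8.1))
276 (445, 200) (array([542.4, -59.9]), np.float64(545.6), np.float64(-7.7))
276 (367, 195) (array([546.4,   1. ]), np.float64(543.8), np.float64(53.4))
22 (181, 130) (array([629.4, 154.6]), np.float64(611.6), np.float64(214.2))
22 (177, 198) (array([565.3, 158.2]), np.float64(547.5), np.float64(211.7))
22 (110, 195) (array([568.2, 221. ]), np.float64(544.4), np.float64(274.4))
20 (105, 233) (array([532.7, 225.6]), np.float64(508.6), np.float64(275.7))
20 (173, 241) (array([525.1, 162. ]), np.float64(507.2), np.float64(211.6))
plate 432 [575.71011353  22.6982693  270.18699012] ((576.8189697265625, 23.310558319091797), (62.1411018371582, 66.32459259033203), 89.45526123046875)
wrist plate 28 [543.06060621  24.18530664 264.30500419]
[449.18778168 -18.00814283 283.64627115] 448.8484987814515 25.151802885803228
```

```bash
python3 -m handwheel '{"jaw":[255,255,255,255,255,255,255,255,255,255,255,255,255,255],"slide":[[-1.0,0,0],[-1.8,-0.2,0],[-2,0,0],[-2,0,0],[-2,0,0],[-1.8,0,0],[-1.3,0,0],[-0.77,0,0],[0,0,0.8],[0,0,1],[0,0,1],[0,0,1],[0,0,0.8],[0,0,0]],"twist":[0,0,0,0,0,0,0,0,0,0,0,0,0,0]}'
python3 - <<'E'
from h import *
d,s,P,T=wristT()
e=np.array([.9954,-.0959]);n=np.array([.0959,.9954])
print(s['eef_pos'],s['eef_pos'][:2]@e,s['eef_pos'][:2]@n)
# plate floor points in tool frame (rel z about 268-eefz) and finger
pz=268-s['eef_pos'][2]
k=(abs(P[...,2]-270)<10)&(abs(T[...,0])<60)&(abs(T[...,1])<60)
print(k.sum(),T[k].min(0),T[k].max(0))
for c in (235,280,320): print(c,[(rr,*T[rr,c].round(0).astype(int).tolist()) for rr in range(170,262,8)])
for r in (200,215,230): print(r,[(c,*T[r,c].round(0).astype(int).tolist()) for c in range(190,371,12)])
E
```

```text
time: 17.25
eef_pos: [573.4, -32.9, 235.4]
orientation: [0.048, 0.999, 0.0, -0.002]
wrist_force: [-0.5, -0.2, -0.7]
width: 0.2
grip_force: 0.0
[574.16212833 -32.94607344 236.54145742] 574.6805109859372 22.267626603264965
10281 [-56.89130904 -30.73294662 -43.42194145] [ 32.32532878  31.81899352 -23.82148047]
235 [(170, 9, -57, 237), (178, -1, -57, 238), (186, -12, -57, 238), (194, -22, -58, 238), (202, 32, -21, -30), (210, 31, -20, -40), (218, 25, -21, -30), (226, 21, -21, -31), (234, 17, -21, -32), (242, 13, -21, -31), (250, 9, -22, -31), (258, 5, -22, -31)]
280 [(170, 9, 1, 239), (178, -1, 1, 237), (186, -12, 1, 238), (194, -22, 1, 238), (202, 32, 0, -28), (210, 31, 0, -39), (218, 25, 0, -31), (226, 21, 0, -31), (234, 17, 0, -30), (242, 13, 0, -31), (250, 12, 0, -37), (258, 12, 0, -47)]
320 [(170, 9, 52, 237), (178, -1, 53, 239), (186, -11, 53, 237), (194, -22, 53, 237), (202, 32, 19, -28), (210, 31, 17, -38), (218, 25, 19, -30), (226, 21, 19, -31), (234, 17, 19, -30), (242, 14, 19, -32), (250, 9, 19, -31), (258, 5, 19, -31)]
200 [(190, -22, -109, 204), (202, -29, -101, 232), (214, 
[... 267 characters left out ...]
37), (370, -30, 122, 239)]
215 [(190, -34, -104, 180), (202, -50, -102, 234), (214, 29, -29, -39), (226, 26, -25, -31), (238, 26, -19, -31), (250, 26, -14, -31), (262, 26, -8, -31), (274, 26, -3, -30), (286, 27, 3, -32), (298, 26, 8, -31), (310, 26, 14, -31), (322, 26, 19, -31), (334, 26, 25, -32), (346, 28, 29, -39), (358, -51, 106, 237), (370, -51, 123, 238)]
230 [(190, -54, -106, 182), (202, -72, -105, 237), (214, 21, -30, -39), (226, 19, -25, -31), (238, 19, -20, -31), (250, 19, -14, -31), (262, 19, -8, -31), (274, 19, -3, -30), (286, 19, 3, -31), (298, 19, 8, -30), (310, 19, 14, -31), (322, 19, 20, -30), (334, 19, 25, -30), (346, 21, 30, -38), (358, -72, 108, 237), (370, -72, 125, 238)]
```

```bash
python3 -m handwheel '{"jaw":[255,255,255,255,255,255],"slide":[[0,0,0.2],[0,0,0.2],[0,0,0.2],[0,0,0.2],[0,0,0.2],[0,0,0]],"twist":[0,0,0,0,0,0]}'
```

```text
time: 17.8
eef_pos: [575.7, -33.1, 228.7]
orientation: [0.048, 0.999, -0.0, 0.001]
wrist_force: [-1.5, -1.1, 5.3]
width: 0.3
grip_force: 2.7
```

```bash
python3 -m handwheel '{"jaw":[255,255,255,255,255,255,255,255,255,255,255,255],"slide":[[0,0,0.3],[0,0,0.4],[0,0,0.4],[0,0,0.4],[0,0,0.4],[0,0,0.4],[0,0,0.4],[0,0,0.4],[0,0,0.4],[0,0,0.4],[0,0,0.4],[0,0,0]],"twist":[0,0,0,0,0,0,0,0,0,0,0,0]}'
python3 -m handwheel '{"jaw":[255,255,255,255,255,255,255,255,255,255,255,255,255,255,255,255],"slide":[[0,0,0.3],[0,0,0.4],[0,0,0.4],[0,0,0.4],[0,0,0.4],[0,0,0.4],[0,0,0.4],[0,0,0.4],[0,0,0.4],[0,0,0.4],[0,0,0.4],[0,0,0.4],[0,0,0.4],[0,0,0.4],[0,0,0.3],[0,0,0]],"twist":[0,0,0,0,0,0,0,0,0,0,0,0,0,0,0,0]}'
python3 - <<'E'
from h import *
d,s,P,T=wristT()
print(s['eef_pos'],s['wrist_force'])
for c in (235,280,320): print(c,[(rr,*T[rr,c].round(0).astype(int).tolist()) for rr in range(196,262,6)])
k=(T[...,2]>-42)&(T[...,2]<-24)&(abs(T[...,0])<36)&(abs(T[...,1])<50);print(T[k].min(0),T[k].max(0),np.median(P[k],0))
E
```

```text
time: 18.8
eef_pos: [575.8, -33.1, 185.5]
orientation: [0.048, 0.999, -0.0, 0.001]
wrist_force: [-1.4, -1.4, 7.6]
width: 0.2
grip_force: 3.3
time: 20.13
eef_pos: [575.8, -33.1, 127.6]
orientation: [0.048, 0.999, -0.0, 0.001]
wrist_force: [-2.3, -0.1, 8.0]
width: -0.2
grip_force: 4.0
[575.80612215 -33.08934228 127.80666465] [-2.62084471  0.23176371  9.1587853 ]
235 [(196, -1, -43, 128), (202, 33, -20, -38), (208, 32, -19, -41), (214, 26, -21, -33), (220, 24, -21, -33), (226, 21, -21, -33), (232, 18, -21, -33), (238, 15, -21, -33), (244, 12, -21, -33), (250, 9, -21, -33), (256, 5, -22, -32)]
280 [(196, -1, 1, 128), (202, 33, 0, -39), (208, 31, 0, -40), (214, 26, 0, -33), (220, 24, 0, -34), (226, 20, 0, -32), (232, 18, 0, -34), (238, 15, 0, -33), (244, 12, 0, -33), (250, 11, 0, -39), (256, 11, 0, -46)]
320 [(196, -2, 39, 130), (202, 33, 17, -38), (208, 31, 17, -41), (214, 26, 18, -33), (220, 24, 18, -33), (226, 20, 18, -32), (232, 17, 19, -32), (238, 14, 19, -32), (244, 11, 19, -32), (250, 8, 19, -32), (256, 5, 19, -32)]
[-18.43748073 -30.75756001 -41.97563295] [ 33.8419987   31.74303323 -27.57018316] [559.6040767  -29.78325823 160.72852096]
```

```bash
python3 -m handwheel '{"jaw":[255,255,255,255,255,255,255,255,255,255,255,255,255,255,255,255,255,255,255,255],"slide":[[0,0,-0.2],[0,0,-0.2],[0,0.2,0],[0,0.5,0],[0,0.8,0],[0,1,0],[0,1.2,0],[0,1.4,0],[0,1.4,0],[0,1.4,0],[0,1.4,0],[0,1.4,0],[0,1.4,0],[0,1.4,0],[0,1.2,0],[0,1,0],[0,0.8,0],[0,0.5,0],[0,0.2,0],[0,0,0]],"twist":[0,0,0,0,0,0,0,0,0,0,0,0,0,0,0,0,0,0,0,0]}'
cat > chk.py <<'E'
from h import *
d,s,P,T=wristT();e=np.array([.9954,-.0959]);n=np.array([.0959,.9954])
print(s['eef_pos'],s['wrist_force'],'s-frame',s['eef_pos'][:2]@e,s['eef_pos'][:2]@n)
k=(T[...,2]>-46)&(T[...,2]<-22)&(abs(T[...,0])<36)&(abs(T[...,1])<50);print('plate rel',T[k].min(0),T[k].max(0)); fl=k&(abs(T[...,1])<24)&(T[...,0]<26)&(T[...,0]>14);print('floor z',np.median(P[fl][:,2]))
sc=grab('scene');Q=cloud(sc);S=np.stack([Q[...,:2]@e,Q[...,:2]@n,Q[...,2]],-1)
b=lambda x0,x1,y0,y1,z0,z1:S[(S[...,0]>x0)&(S[...,0]<x1)&(S[...,1]>y0)&(S[...,1]<y1)&(S[...,2]>z0)&(S[...,2]<z1)]
for nm,a in dict(cap=(540,612,205,290,72,84),bail=(545,612,215,280,100,142),toe=(490,545,205,285,12,28)).items():
    q=b(*a);print(nm,len(q),np.median(q,0).round(1) if len(q) else '')
E
python3 chk.py
```

```text
time: 21.85
eef_pos: [592.9, 139.2, 132.5]
orientation: [0.048, 0.999, 0.001, 0.001]
wrist_force: [-1.7, 0.6, 7.5]
width: 0.3
grip_force: 4.1
[592.95558895 138.99251496 132.47414398] [-1.18652759 -0.06615706  7.75121625] s-frame 576.8986110550247 195.21759037351157
plate rel [-18.86995343 -30.48281152 -45.99869418] [ 33.78872483  32.04600446 -28.30889624]
floor z 165.27986564619383
cap 156 [573.3 243.3  78.4]
bail 19 [552.2 246.2 124.8]
toe 84 [507.5 245.4  18.7]
```

```bash
python3 -m handwheel '{"jaw":[255,255,255,255,255,255,255,255,255,255,255,255,255,255],"slide":[[0,0.2,0],[0,0.4,0],[0,0.4,0],[0,0.4,0],[0,0.4,0],[0,0.4,0],[0,0.4,0],[0,0.4,0],[0,0.4,0],[0,0.4,0],[0,0.4,0],[0,0.4,0],[0,0.3,0],[0,0,0]],"twist":[0,0,0,0,0,0,0,0,0,0,0,0,0,0]}'
python3 chk.py
```

```text
time: 23.12
eef_pos: [597.8, 187.9, 132.6]
orientation: [0.048, 0.999, 0.001, 0.002]
wrist_force: [-0.9, 1.4, 8.5]
width: 0.2
grip_force: 4.0
[597.8396281  187.79727319 132.61286493] [-0.63377994  0.21066657  9.43358226] s-frame 577.0798073123544 244.26622606585195
plate rel [-18.28665416 -30.59285617 -45.97459286] [ 33.8095016   31.91631365 -27.54808843]
floor z 165.38943014955814
cap 158 [572.7 241.7  78.5]
bail 62 [572.9 244.5 115.4]
toe 83 [507.8 245.   18.6]
```

```bash
python3 -m handwheel '{"jaw":[255,255,255,255,255,255,255,255,255,255,255,255,255,255,255,255],"slide":[[0,0,-0.1],[0,0,-0.2],[0,0,-0.2],[0,0,-0.2],[0,0,-0.2],[0,0,-0.2],[0,0,-0.2],[0,0,-0.2],[0,0,-0.2],[0,0,-0.2],[0,0,-0.2],[0,0,-0.2],[0,0,-0.2],[0,0,-0.2],[0,0,-0.1],[0,0,0]],"twist":[0,0,0,0,0,0,0,0,0,0,0,0,0,0,0,0]}'
python3 -m handwheel '{"jaw":[255,255,255,255,255,255,255,255,255,255],"slide":[[0,0,-0.1],[0,0,-0.1],[0,0,-0.1],[0,0,-0.1],[0,0,-0.1],[0,0,-0.1],[0,0,-0.1],[0,0,-0.1],[0,0,-0.1],[0,0,0]],"twist":[0,0,0,0,0,0,0,0,0,0]}'; python3 chk.py
```

```text
time: 24.55
eef_pos: [597.8, 187.5, 160.8]
orientation: [0.048, 0.999, 0.001, 0.002]
wrist_force: [-1.2, 0.5, 8.2]
width: -0.1
grip_force: 3.8
time: 25.38
eef_pos: [596.5, 186.9, 168.0]
orientation: [0.048, 0.999, 0.0, 0.0]
wrist_force: [2.8, 0.1, 3.4]
width: -0.1
grip_force: 1.9
[596.49319551 186.97099099 167.93156326] [2.57090523 0.0972493  4.15794347] s-frame 575.8188087730183 243.3146218782531
plate rel [-18.73152227 -30.55580797 -45.99087763] [ 32.72122604  31.97171769 -28.17723442]
floor z 200.7991704475687
cap 133 [572.7 240.5  81.7]
bail 65 [572.5 245.1 133.3]
toe 147 [516.1 242.2  16.5]
```

The force dropped by the setter's weight and the cap rose by 3 mm, so it hangs on the hook. Continue slowly up.

```bash
python3 -m handwheel '{"jaw":[255,255,255,255,255,255,255,255,255,255,255,255,255,255,255,255,255,255,255,255],"slide":[[0,0,-0.1],[0,0,-0.1],[0,0,-0.1],[0,0,-0.1],[0,0,-0.1],[0,0,-0.1],[0,0,-0.1],[0,0,-0.1],[0,0,-0.1],[0,0,-0.1],[0,0,-0.12],[0,0,-0.12],[0,0,-0.12],[0,0,-0.12],[0,0,-0.12],[0,0,-0.12],[0,0,-0.12],[0,0,-0.12],[0,0,-0.12],[0,0,-0.12]],"twist":[0,0,0,0,0,0,0,0,0,0,0,0,0,0,0,0,0,0,0,0]}'
python3 -m handwheel '{"jaw":[255,255,255,255,255,255,255,255,255,255,255,255,255,255,255,255,255,255,255,255],"slide":[[0,0,-0.12],[0,0,-0.12],[0,0,-0.12],[0,0,-0.12],[0,0,-0.12],[0,0,-0.12],[0,0,-0.12],[0,0,-0.12],[0,0,-0.12],[0,0,-0.12],[0,0,-0.12],[0,0,-0.12],[0,0,-0.12],[0,0,-0.12],[0,0,-0.12],[0,0,-0.12],[0,0,-0.12],[0,0,-0.12],[0,0,-0.12],[0,0,0]],"twist":[0,0,0,0,0,0,0,0,0,0,0,0,0,0,0,0,0,0,0,0]}'; python3 chk.py
```

```text
time: 27.15
eef_pos: [596.3, 186.9, 189.9]
orientation: [0.048, 0.999, -0.0, -0.0]
wrist_force: [1.2, -0.6, 2.9]
width: 0.2
grip_force: 1.4
time: 28.82
eef_pos: [596.3, 187.0, 212.9]
orientation: [0.048, 0.999, 0.0, -0.0]
wrist_force: [-1.5, -0.2, 3.5]
width: 0.1
grip_force: 1.4
[596.33165911 187.00846612 212.76862265] [-0.98195028 -0.83656561  2.62131737] s-frame 575.6544215736308 243.33643328493807
plate rel [-18.75150999 -30.44664514 -45.98770936] [ 32.49798691  32.17296947 -27.63995562]
floor z 245.66275904179452
cap 109 [557.6 225.3  74.7]
bail 276 [571.8 238.5 126.5]
toe 1 [540.3 206.3  13.9]
```

Floor at 245.7, so 22 mm remain to the top at 268. Finish even slower.

```bash
python3 -m handwheel '{"jaw":[255,255,255,255,255,255,255,255,255,255,255,255,255,255,255,255,255,255,255,255],"slide":[[0,0,-0.1],[0,0,-0.1],[0,0,-0.1],[0,0,-0.1],[0,0,-0.1],[0,0,-0.1],[0,0,-0.1],[0,0,-0.1],[0,0,-0.1],[0,0,-0.1],[0,0,-0.1],[0,0,-0.1],[0,0,-0.1],[0,0,-0.1],[0,0,-0.1],[0,0,-0.1],[0,0,-0.1],[0,0,-0.1],[0,0,-0.1],[0,0,0]],"twist":[0,0,0,0,0,0,0,0,0,0,0,0,0,0,0,0,0,0,0,0]}'
python3 -m handwheel '{"jaw":[255,255,255,255,255,255,255,255,255,255],"slide":[[0,0,-0.06],[0,0,-0.06],[0,0,-0.06],[0,0,-0.06],[0,0,-0.06],[0,0,-0.06],[0,0,-0.06],[0,0,-0.06],[0,0,-0.06],[0,0,0]],"twist":[0,0,0,0,0,0,0,0,0,0]}'; python3 chk.py
```

```text
time: 30.58
eef_pos: [596.5, 187.0, 231.9]
orientation: [0.048, 0.999, 0.0, 0.0]
wrist_force: [-1.7, -0.2, 1.7]
width: -0.2
grip_force: 1.1
time: 31.42
eef_pos: [596.5, 186.9, 237.1]
orientation: [0.048, 0.999, -0.0, 0.0]
wrist_force: [-0.6, 0.7, 0.5]
width: 0.1
grip_force: 0.0
[596.46725331 186.96147629 237.05518342] [ 0.66628673 -0.18039161  0.05860963] s-frame 575.7938983674002 243.30266309042315
plate rel [-20.33591212 -30.33712965 -45.98041459] [ 32.77124052  32.18831809 -25.96372342]
floor z 267.35888414004063
cap 76 [545.2 223.2  78.3]
bail 180 [561.2 226.9 121.7]
toe 2 [541.3 207.3  14.5]
```

```bash
python3 -m handwheel '{"jaw":[255,255,255,255,255,255,255,255,255,255,255,255,255,255,255,255,255,255,255,255],"slide":[[0,0,-0.1],[0,0,-0.2],[0,0,-0.4],[0,0,-0.8],[0,0,-1],[0,0,-1],[0,0,-1],[0,0,-1],[1,0,-0.5],[1.5,0,0],[2,0,0],[2,0,0],[2,0,0],[2,0,0],[2,0,0],[1.5,0,0],[1,0,0],[0,0,0],[0,0,0],[0,0,0]],"twist":[0,0,0,0,0,0,0,0,0,0,0,0,0,0,0,0,0,0,0,0]}'
cat > fin.py <<'E'
from h import *
e=np.array([.9954,-.0959]);n=np.array([.0959,.9954])
for nm in('scene','top'):
    Q=cloud(grab(nm,'f_'+nm));S=np.stack([Q[...,:2]@e,Q[...,:2]@n,Q[...,2]],-1)
    b=lambda x0,x1,y0,y1,z0,z1:S[(S[...,0]>x0)&(S[...,0]<x1)&(S[...,1]>y0)&(S[...,1]<y1)&(S[...,2]>z0)&(S[...,2]<z1)]
    for k,a in dict(cap=(535,620,200,290,143,156),toeplate=(480,545,190,300,72,97),plate=(540,612,205,285,262,282),cork=(505,560,45,105,30,42),spool=(560,620,-125,-65,50,62)).items():
        q=b(*a);print(nm,k,len(q),(q.mean(0).round(1),q.std(0).round(1)) if len(q) else '')
s=ctrl.get_state();print(s['time'],s['eef_pos'],s['joint_vel'].round(3) if hasattr(s['joint_vel'],'round') else '')
E
python3 fin.py
python3 -m handwheel '{"jaw":[255,255,255,255,255,255,255,255,255,255,255,255,255,255,255,255],"slide":[[0,0,0],[0,0,0],[0,0,0],[0,0,0],[0,0,0],[0,0,0],[0,0,0],[0,0,0],[0,0,0],[0,0,0],[0,0,0],[0,0,0],[0,0,0],[0,0,0],[0,0,0],[0,0,0]],"twist":[0,0,0,0,0,0,0,0,0,0,0,0,0,0,0,0]}' >/dev/null; python3 fin.py
```

```text
time: 33.18
eef_pos: [447.8, 201.4, 297.3]
orientation: [0.048, 0.999, 0.0, 0.0]
wrist_force: [-0.7, -0.0, -0.6]
width: 0.2
grip_force: 0.0
scene cap 200 (array([573.9, 242.4, 149.8]), array([14.8, 11.5,  2.5]))
scene toeplate 302 (array([524.6, 244.5,  81.5]), array([14.6, 19.3,  5.7]))
scene plate 494 (array([575.2, 244.6, 270.7]), array([19.9, 20.1,  3.5]))
scene cork 146 (array([528.3,  73.6,  36.2]), array([10.4, 10.4,  2.1]))
scene spool 115 (array([607.7, -95.6,  56.5]), array([ 7.1, 10.9,  2. ]))
top cap 7 (array([550.8, 242.9, 147.9]), array([3.2, 4.6, 4. ]))
top toeplate 135 (array([531.1, 239.8,  80.1]), array([10.8, 19.3,  4.7]))
top plate 451 (array([576. , 244.5, 270.5]), array([18.7, 17.9,  3.8]))
top cork 91 (array([530.4,  73.5,  36.4]), array([ 9.8, 10.1,  2.8]))
top spool 68 (array([608.7, -95. ,  56. ]), array([ 7. , 10.9,  2.5]))
33.2833 [447.86452523 201.28910174 297.04819078] [ 0.     0.003  0.001  0.001 -0.     0.   ]
scene cap 196 (array([573.5, 242.3, 149.8]), array([14.6, 11.8,  2.3]))
scene toeplate 294 (array([524.3, 244.2,  81. ]), array([14.3, 19.3,  5.7]))
scene plate 495 (array([575.3, 244.7, 270.6]), array([19.9, 20.1,  3.5]))
scene cork 145 (array([528.2,  73.5,  36.3]), array([10.2, 10.4,  2.3]))
scene spool 117 (array([607.5, -95.7,  56.2]), array([ 7.5, 10.8,  2.1]))
top cap 5 (array([551.5, 244.2, 148.9]), array([3.5, 4.5, 3.3]))
top toeplate 141 (array([530.8, 240.4,  80.5]), array([10.8, 19.8,  5.1]))
top plate 448 (array([575.8, 244.5, 270.5]), array([18.5, 17.9,  3.9]))
top cork 91 (array([530.3,  73.6,  36.7]), array([ 9.8, 10. ,  2.9]))
top spool 69 (array([609. , -95.8,  57.5]), array([ 6.7, 11.2,  2.6]))
34.7167 [447.09354371 201.31518269 297.02632097] [ 0.001 -0.001 -0.001 -0.     0.001 -0.   ]
```

```bash
python3 -m handwheel '{"jaw":[255,255,255,255,255,255,255,255,255,255,255,255,255,255,255,255,255,255,255,255],"slide":[[0,0,0],[0,0,0],[0,0,0],[0,0,0],[0,0,0],[0,0,0],[0,0,0],[0,0,0],[0,0,0],[0,0,0],[0,0,0],[0,0,0],[0,0,0],[0,0,0],[0,0,0],[0,0,0],[0,0,0],[0,0,0],[0,0,0],[0,0,0]],"twist":[0,0,0,0,0,0,0,0,0,0,0,0,0,0,0,0,0,0,0,0]}' >/dev/null; python3 fin.py | head -3; python3 -c "
from cell import ctrl
print(ctrl.hand_in())"
```

```text
scene cap 196 (array([574.5, 242.3, 149.6]), array([14.3, 11.8,  2.4]))
scene toeplate 291 (array([524. , 244.1,  81.6]), array([14.5, 19.3,  5.8]))
scene plate 494 (array([575.3, 244.6, 270.7]), array([19.8, 20. ,  3.5]))
the job is handed in; nothing more can be done
None
```

The job is handed in: the setter was pushed square against the rail and now hangs upright and steady on the hook at the top of its travel; the first two tries passed over the lip (the fingertips end about 35 mm short of the reported TCP), with one light touch on the body.

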